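# Put the small drip-coffee maker together on its glass

## Robot

A 6-joint arm with a two-finger parallel gripper is mounted at the origin on a cart in front of the work surface, level with it; the furniture and walls round the work are solid. World frame = base frame: x ahead of the robot, y to its left, z up, the work surface at z = 0. Lengths are in m, angles in degrees, forces in N, time in s.
With the tool pointing down it reaches from about 0.35 to 0.975 m from the base axis. Payload 4.9 kg.
Tool frame: the origin (TCP) lies on the centre line of the jaws, within the pads' length; the fingertips stand 22 mm ahead of it and the grasp point (between the pads) lies 3 mm ahead of it; z points along the fingers, y is the line along which they close (so a half turn about z gives the same grasp; the last joint's range is limited). The gripper opens to 85 mm and grips with 20 to 120 N. Pads are 22 mm wide; open, the fingers measure 114 mm over their backs; the gripper's body (76 mm by 85 mm) begins 54 mm behind the grasp point. The pads swing forward as they close: fully open they stand 13 mm farther back than shut.
Start: joints at [68.812, 3.019, 92.412, -0, 84.569, -6.818], TCP at [0.155, 0.605, 0.253] pointing down, gripper open.
Joint ranges: [-172.51, 172.51], [-57.92, 126.97], [3.15, 148.05], [-58.71, 238.71], [5.1, 150.11], [-179.66, 179.66]. Speed limits (degrees/s): [147.25, 147.25, 180, 180, 180, 180].

## Interface

Orientations are given as a 3x3 rotation matrix whose columns are the frame's x, y, z axes.
In Python, from rig import r gives the robot as it stands.
- The arm moves only by the tool servo_tool, never from a script. Its argument "rows" is one flat list of numbers, 4 for each row, row after row: the shift along the tool's x, y, z in m, then the turn about the tool's z in rad. A call has exactly 10 rows; each row is the pose to reach, as a shift and turn from the pose commanded when the call began, along the tool's axes at that moment; what a row does not reach only later rows make up. A row lasts 1/10 s, in which the tool goes at most 50 mm and 8.59 degrees, less where a joint would pass 70% of its speed; a pose out of reach is approached as far as the arm can. A call with a gripper value outside its range is refused whole. "gripper" is the opening, from 0 (shut) to 1 (fully open), set as the call begins (left out, the last holds). The fingers move at their own pace and stop on an object; "force" is the grip in N (left out, the last holds). Time passes only in rows, so rows that repeat a pose let the fingers close, or fill a call up. It gives the time, the measured TCP pose, the force, the opening and the grip force at its end, in the units of the state.
- r.get_state(): the state, without advancing time (a new reading comes with each control period).
- r.camera(name): name is "scene" or "top"; returns a dict with "color" (480x640x3 uint8, blue, green, red), "depth" (480x640 float32, m along the optical axis (not along the pixel's ray), 0 where there is no reading), "mtx" (3x3 intrinsics, pixels), "distortion" ([k1, k2, p1, p2, k3] as OpenCV has them; the pictures are not rectified), "extrinsics" (4x4, takes a point from camera to world coordinates). Camera axes: x right, y down, z forward; pixel columns grow to the right and rows downward; lengths in m; the calibration is good to about 2 mm. A picture is of the moment at which its call begins.
- r.finish_job(): hands the job in; it is judged then, once.
The state is a dict: "time_s": time; "joint_pos": joint angles; "qvel": joint speeds; "effort": joint torques, N m; "tcp_pos": TCP position; "eef_rot": TCP orientation; "ft_force": force on the tool from outside, world axes, zero at the start; "moment": the same for the moment, N m; "finger_gap": finger opening in m; "finger_force": force on a finger pad.
Only numpy, scipy, OpenCV 4.12 (cv2) and the standard library are available. Lean on these libraries where they do the work, as an engineer would, in place of code of your own. Each camera call takes 0.05 s, during which the arm holds its last target. There are 200 camera calls.

## Task

Two steel drip-coffee makers have been washed and their parts lie mixed on the counter; put the small one, with the brass knobs, together ready for the next order. Stand the green glass upright in the recess of the round wooden coaster, then seat the small filter cup on the mouth of the glass, then set the small press down flat inside the cup, and last put the small lid on the cup, setting each part down gently and letting go of it before you fetch the next. Leave the three parts of the large maker (black knobs, larger cup) where they are.

Things in the scene. Friction and masses are not known exactly. Their poses are not given: they have to be found in the camera images.
- coaster: Round brown wooden serving coaster, loose, 0.4 kg, 120 mm wide, 15 mm high, flat on the counter, with a round recess in the middle, 78 mm wide, 6 mm deep. Origin: centre of underside, z up; the recess floor is 9 mm above it.
- glass: Green glass tumbler, loose, 0.22 kg, upright, 80 mm high. Origin: centre of underside, z up. Outside 60 mm wide at the foot, growing evenly to 68 mm at the mouth; mouth 62 mm inside. Grasp it across the outside. Standing in the coaster: origin 9 mm above the coaster's.
- filter: Small steel filter cup, loose, 0.12 kg, upright. Origin: centre of underside, z up. Round spigot 48 mm wide, 8 mm high (enters the mouth of the glass); brim 90 mm wide at z = 8 to 10.5 mm (rests on its rim); above it the open cup, 62 mm outside, 57 mm inside, rim at z = 50 mm, perforated floor at z = 12 mm. Grasp the cup above the brim. Seated: origin 72 mm above that of the glass.
- press: Small press, loose, 0.05 kg, upright. Origin: centre of underside, z up. Perforated steel disc 46 mm wide, 3 mm thick; thin stem; brass knob 16 mm wide at z = 36 to 50 mm, to be grasped from above. Flat in the small cup: origin 12 mm above the cup's, the knob stands 12 mm above the cup's rim.
- lid: Small hat-shaped steel lid, loose, 0.07 kg, right way up. Origin: centre of its lower edge, z up. Skirt 78 mm outside, 73 mm inside, goes over the small cup's outside; shoulder 8 mm up rests on the cup's rim. Hollow crown 47 mm wide (42 inside), to z = 31 mm, clears the press knob. Brass knob 18 mm wide at z = 36 to 50 mm, to be grasped from above. Seated: origin 42 mm above the cup's.
- big_filter: Filter cup of the large maker, steel, same shape as the small one but with a brim 110 mm across, cup body 78 mm across, 60 mm high. Not to be moved. Origin: centre of the underside; z up.
- big_press: Press of the large maker: steel disc 62 mm across, black knob 20 mm across from z = 44 to 58 mm. Not to be moved. Origin: centre of the underside; z up.
- big_lid: Lid of the large maker: steel, 94 mm across, crown 58 mm across up to z = 33 mm, black knob 22 mm across from z = 38 to 52 mm. Not to be moved. Origin: centre of the underside; z up.

How it is judged:
By the outcome, as a careful person would: the job done as asked, in the order asked, and still so for the second after the job is handed in, with the robot touching nothing.
It also fails if it takes over 99 s, if anything falls off the work surface, if the arm or the gripper's body presses on something with over 40 N, if the wrist force passes 120 N, or if a joint passes its speed limit or range.

## Working session

There is one attempt and no reset: what is moved stays moved. The work goes in short steps, Python scripts to look and compute and a tool call to move; the robot and the scene stay as the last step left them, time stands still between calls to the robot, and variables do not carry over. Pictures are saved under pics/ and viewed, at most 15 in all, crops included, and the job is handed in when it is done.

Besides the shell and the picture viewer there is one more tool, called after "Call:" by a JSON object that holds its "api" and its "payload", one argument or row to a line. servo_tool: Moves the arm, as the interface text tells. Its arguments: {"type":"object","properties":{"rows":{"type":"array","items":{"type":"number"}},"gripper":{"type":"number"},"force":{"type":"number"}},"required":["rows"]}

```bash
mkdir -p pics; ls; python3 - <<'E'
from rig import r
import cv2,numpy as np
s=r.get_state();print(s)
for n in("scene","top"):
    c=r.camera(n);cv2.imwrite(f"pics/{n}0.png",c["color"]);np.savez(f"{n}0.npz",**c)
    print(n,c["mtx"],c["distortion"],c["extrinsics"])
E
```

```text
pics
{'time_s': 0.0, 'joint_pos': array([ 6.88105895e+01,  3.05769342e+00,  9.24925922e+01,  4.53259658e-04,
        8.45691646e+01, -6.81911841e+00]), 'qvel': array([-0.07071989, -0.04514936, -0.14732344, -0.04668274,  0.07302091,
        0.10175076]), 'effort': array([ 1.92663215e-04, -3.93698072e+01, -3.70165980e+01, -1.54681502e-04,
        7.30950764e-03, -8.22176077e-06]), 'tcp_pos': array([0.15491242, 0.60489572, 0.25205306]), 'eef_rot': array([[-9.68711692e-01,  2.48187589e-01, -7.60898207e-04],
       [ 2.48188624e-01,  9.68709781e-01, -1.94100047e-03],
       [ 2.55357308e-04, -2.06911613e-03, -9.99997827e-01]]), 'ft_force': array([ 0.43851597, -0.47384969, -0.01937305]), 'moment': array([ 0.02488817, -0.00811689,  0.00152175]), 'finger_force': 0.0, 'finger_gap': 0.08527821415066864}
scene [[545.57725928   0.         314.77235497]
 [  0.         545.57725928 236.16421983]
 [  0.           0.           1.        ]] [-0.02981949  0.          0.          0.          0.        ] [[ 0.67560155 -0.52996383  0.51254354 -0.11913234]
 [-0.73710468 -0.47094582  0.48465113 -0.56087127]
 [-0.01546733 -0.7052293  -0.70881055  0.92022509]
 [ 0.          0.          0.          1.        ]]
top [[554.3958001    0.         316.28403014]
 [  0.         554.3958001  236.68956721]
 [  0.           0.           1.        ]] [-0.05889039  0.          0.          0.          0.        ] [[ 1.03230416e-02 -9.75198328e-01  2.21091961e-01  2.96604101e-01]
 [-9.99946196e-01 -1.02930560e-02  1.28776839e-03  5.89113576e-02]
 [ 1.01988234e-03 -2.21093359e-01 -9.75252114e-01  1.11760533e+00]
 [ 0.00000000e+00  0.00000000e+00  0.00000000e+00  1.00000000e+00]]
```

View pics/scene0.png

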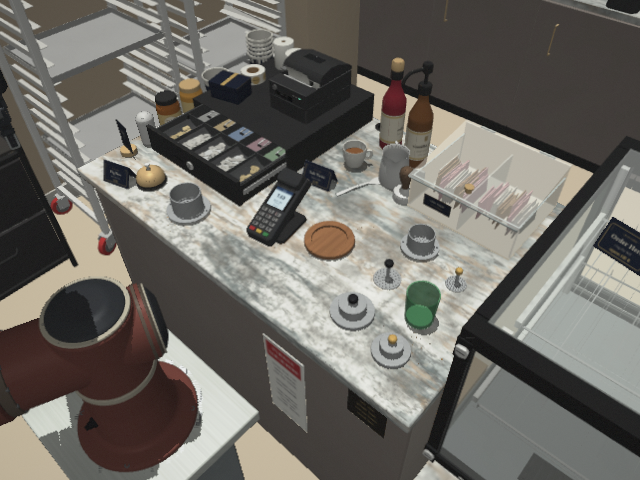

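View pics/top0.png

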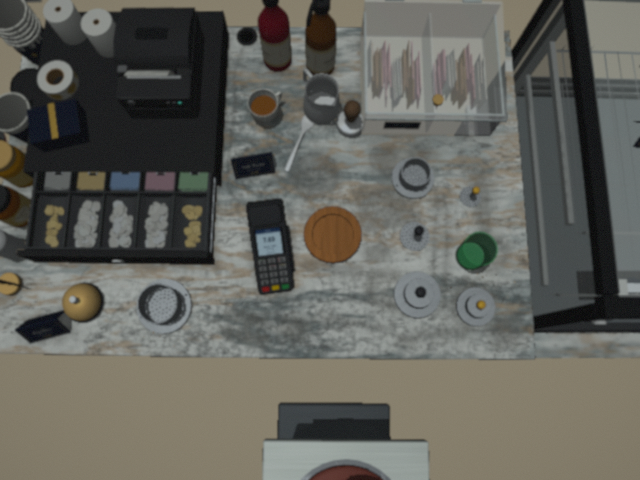

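The scene view shows the small lid at (391,348), glass (421,305), small press (457,278), small cup (420,240), and coaster (329,240). In the top view they are at (477,306), (476,252), (475,192), (415,178) and (333,235). The case wall is right of the glass, at about column 515.

```bash
cat > h.py <<'E'
import numpy as np,cv2
def ray(c,uv):
    p=cv2.undistortPoints(np.array(uv,float).reshape(-1,1,2),c["mtx"],c["distortion"]).reshape(-1,2)
    E=c["extrinsics"];d=np.c_[p,np.ones(len(p))]@E[:3,:3].T
    return E[:3,3],d
def plane(c,uv,z):
    o,d=ray(c,uv);return o+d*((z-o[2])/d[:,2])[:,None]
def proj(c,X):
    E=np.linalg.inv(c["extrinsics"]);rv=cv2.Rodrigues(E[:3,:3])[0]
    return cv2.projectPoints(np.array(X,float).reshape(-1,1,3),rv,E[:3,3],c["mtx"],c["distortion"])[0].reshape(-1,2)
def blobs(m,amin=20):
    cs=cv2.findContours(m.astype(np.uint8),cv2.RETR_EXTERNAL,cv2.CHAIN_APPROX_NONE)[0]
    return [k for k in cs if cv2.contourArea(k)>amin]
def circ(c,cnt,z):
    "least squares circle of contour cast on plane z"
    P=plane(c,cnt.reshape(-1,2),z)[:,:2]
    A=np.c_[2*P,np.ones(len(P))];s=np.linalg.lstsq(A,(P**2).sum(1),rcond=None)[0]
    R=np.sqrt(s[2]+s[:2]@s[:2]);return s[:2],2*R,np.abs(np.hypot(*(P-s[:2]).T)-R).mean()
E
python3 - <<'E'
from h import *
c=dict(np.load("top0.npz"));s=dict(np.load("scene0.npz"))
for n,c,box in(("top",c,(290,140,530,340)),("scene",s,(290,210,490,380))):
    hsv=cv2.cvtColor(c["color"],cv2.COLOR_BGR2HSV);H,S,V=cv2.split(hsv)
    print(n)
    for nm,m in(("green",(H>50)&(H<85)&(S>70)),("brown",(H<15)&(S>100)&(V>70)),("brass",(H>12)&(H<28)&(S>110)&(V>110))):
        mm=np.zeros_like(m);x0,y0,x1,y1=box;mm[y0:y1,x0:x1]=m[y0:y1,x0:x1]
        for k in blobs(mm,6):
            x,y,w,h=cv2.boundingRect(k);cen=[x+(w-1)/2,y+(h-1)/2]
            print(nm,(x,y,w,h),cv2.contourArea(k),"z.015",circ(c,k,.015) if nm=="brown" else "", "z.05",plane(c,[cen],.05)[0].round(4),"z.08",plane(c,[cen],.08)[0].round(4))
    x0,y0,x1,y1=box
    cv2.imwrite(f"pics/{n}1.png",cv2.resize(c["color"][y0:y1,x0:x1],None,fx=3,fy=3,interpolation=cv2.INTER_CUBIC))
E
```

```text
top
green (457, 232, 40, 38) 1060.5 z.015  z.05 [ 0.514  -0.2562  0.05  ] z.08 [ 0.5079 -0.2473  0.08  ]
brown (304, 207, 57, 56) 2055.5 z.015 (array([0.55315396, 0.02928974]), np.float64(0.10370898171166354), np.float64(0.0061014381857836895)) z.05 [0.5434 0.0293 0.05  ] z.08 [0.5365 0.0301 0.08  ]
brass (478, 301, 7, 7) 30.5 z.015  z.05 [ 0.4085 -0.2596  0.05  ] z.08 [ 0.4054 -0.2506  0.08  ]
brass (354, 232, 3, 16) 9.0 z.015  z.05 [ 0.5338 -0.0161  0.05  ] z.08 [ 0.5271 -0.014   0.08  ]
brass (352, 216, 6, 15) 12.5 z.015  z.05 [ 0.5673 -0.0153  0.05  ] z.08 [ 0.5597 -0.0132  0.08  ]
brass (323, 216, 13, 45) 248.5 z.015  z.05 [0.5362 0.0352 0.05  ] z.08 [0.5295 0.0359 0.08  ]
brass (304, 216, 21, 42) 354.0 z.015  z.05 [0.539  0.0648 0.05  ] z.08 [0.5322 0.0647 0.08  ]
brass (316, 208, 10, 11) 33.5 z.015  z.05 [0.5872 0.0524 0.05  ] z.08 [0.579  0.0526 0.08  ]
brass (331, 207, 6, 6) 7.0 z.015  z.05 [0.5947 0.0265 0.05  ] z.08 [0.5863 0.0274 0.08  ]
brass (473, 187, 6, 6) 20.5 z.015  z.05 [ 0.64   -0.2611  0.05  ] z.08 [ 0.6304 -0.2521  0.08  ]
scene
green (406, 281, 35, 48) 795.5 z.015  z.05 [ 0.5118 -0.2574  0.05  ] z.08 [ 0.4901 -0.2679  0.08  ]
brown (290, 360, 11, 19) 37.0 z.015 (array([ 0.24925316, -0.15308651]), np.float64(0.0224327730171678), np.float64(0.004186008186924209)) z.05 [ 0.2355 -0.1689  0.05  ] z.08 [ 0.2233 -0.1824  0.08  ]
brown (305, 221, 50, 38) 1421.0 z.015 (array([0.55043779, 0.02663074]), np.float64(0.11747176416704792), np.float64(0.0010949401174602245)) z.05 [0.5243 0.0024 0.05  ] z.08 [ 0.5021 -0.017   0.08  ]
brass (389, 335, 8, 8) 38.5 z.015  z.05 [ 0.4064 -0.2607  0.05  ] z.08 [ 0.3883 -0.271   0.08  ]
brass (456, 268, 7, 5) 19.5 z.015  z.05 [ 0.6382 -0.2618  0.05  ] z.08 [ 0.6121 -0.2721  0.08  ]
brass (305, 222, 50, 35) 1309.5 z.015  z.05 [0.5254 0.0035 0.05  ] z.08 [ 0.5032 -0.016   0.08  ]
```

View pics/top1.png

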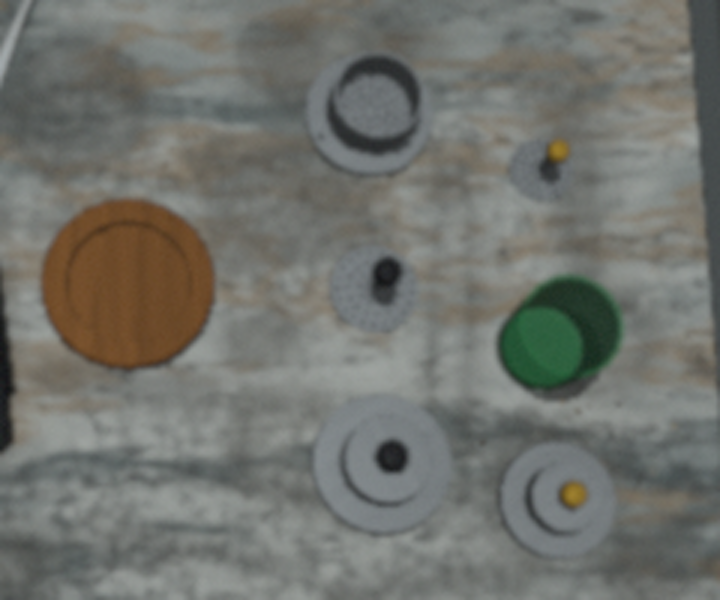

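View pics/scene1.png

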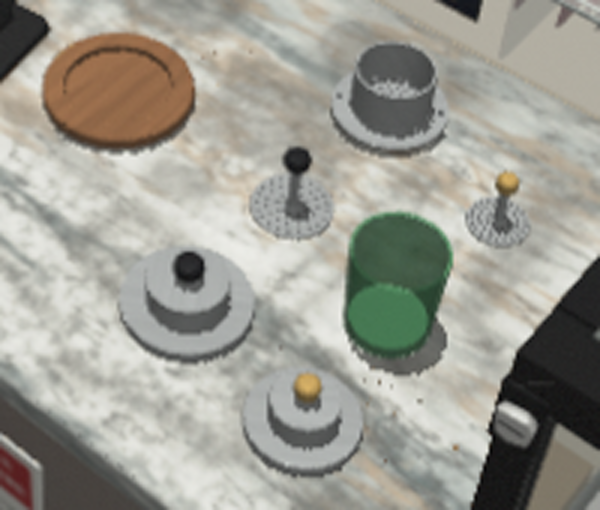

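Reading the crops (3x), I take these outlines:

| Part | Top crop | Scene crop |
|---|---|---|
| Coaster | columns 42–215, rows 198–368 | columns 42–196 |
| Small cup | brim columns 306–434 | brim columns 331–448 |
| Glass | mouth centre about (567,330) | mouth columns 348–452, rows 212–287 |
| Lid | centre about (558,499) | not read |

Next I turn these into positions and check the clearance to the case.

```bash
python3 - <<'E'
from h import *
T=dict(np.load("top0.npz"));S=dict(np.load("scene0.npz"))
t=lambda u,v:[290+(u+.5)/3-.5,140+(v+.5)/3-.5]
s=lambda u,v:[290+(u+.5)/3-.5,210+(v+.5)/3-.5]
def tri(a,b):
    (o1,d1),(o2,d2)=ray(T,[a]),ray(S,[b]);d1,d2=d1[0],d2[0]
    k=np.linalg.lstsq(np.c_[d1,-d2],o2-o1,rcond=None)[0];p,q=o1+k[0]*d1,o2+k[1]*d2
    return ((p+q)/2).round(4),np.linalg.norm(p-q).round(4)
for n,a,b,z in(("coaster",t(128.5,283),s(119,88),.015),("glassmouth",t(567,330),s(400,250),.08),("glassfloor",t(542,347),s(388,320),.004),
 ("brim",t(370,116),s(389.5,None or 110),.0105),("rim",t(376,104),s(395.5,68),.05),("press disc",t(540,170),s(498,221),.003),
 ("pressknob",[475.5,189.5],[459,270],.043),("lid skirt",t(558,499),s(303,422),.008),("lidknob",[481,304],[392.5,338.5],.043)):
    print(n,"tri",*tri(a,b),"T",plane(T,[a],z)[0].round(4)[:2],"S",plane(S,[b],z)[0].round(4)[:2])
# height map of surroundings from depth
for n,c in(("top",T),("scene",S)):
    D=c["depth"];v,u=np.nonzero(D>0);o,d=ray(c,np.c_[u,v]);P=o+d*D[v,u][:,None]
    m=(P[:,2]>.03)&(P[:,2]<.6)&(P[:,0]>.3)&(P[:,0]<.75)
    for x0 in np.arange(.3,.75,.05):
        k=m&(P[:,0]>=x0)&(P[:,0]<x0+.05)
        a=P[k&(P[:,1]<-.3)];b=P[k&(P[:,1]>.07)&(P[:,1]<.5)]
        print(n,round(x0,2),"right wall y max",a[:,1].max().round(3) if len(a) else None,"zmax",a[:,2].max().round(3) if len(a) else None,"left ymin",b[:,1].min().round(3) if len(b) else None,b[:,2].max().round(3) if len(b) else None)
    k=(P[:,0]>.6)&(P[:,0]<.95)&(P[:,2]>.06)&(P[:,1]>-.35)&(P[:,1]<.1);print("far obst xmin",[(round(y,2),P[k&(abs(P[:,1]-y)<.03)][:,0].min().round(3),P[k&(abs(P[:,1]-y)<.03)][:,2].max().round(3)) for y in np.arange(-.3,.1,.06) if (k&(abs(P[:,1]-y)<.03)).any()])
E
```

```text
coaster tri [0.5527 0.0275 0.0132] 0.0006 T [0.5525 0.0273] S [0.5511 0.0264]
glassmouth tri [ 0.5102 -0.2519  0.0826] 0.0029 T [ 0.5096 -0.2516] S [ 0.5136 -0.2516]
glassfloor tri [ 0.5117 -0.2547  0.0087] 0.0013 T [ 0.5131 -0.2564] S [ 0.5143 -0.2528]
brim tri [ 0.6753 -0.1415  0.0102] 0.0009 T [ 0.6756 -0.1417] S [ 0.6746 -0.1415]
rim tri [ 0.6709 -0.1396  0.0561] 0.0055 T [ 0.6707 -0.1389] S [ 0.6793 -0.1379]
press disc tri [ 0.6394 -0.2615  0.0048] 0.0003 T [ 0.6399 -0.2619] S [ 0.6411 -0.2609]
pressknob tri [ 0.6403 -0.2613  0.0482] 0.0008 T [ 0.6423 -0.2632] S [ 0.6443 -0.2594]
lid skirt tri [ 0.4082 -0.2605  0.0079] 0.0018 T [ 0.4089 -0.2611] S [ 0.4073 -0.2601]
lidknob tri [ 0.4084 -0.26    0.0474] 0.001 T [ 0.4093 -0.2617] S [ 0.4106 -0.2583]
top 0.3 right wall y max None zmax None left ymin None None
top 0.35 right wall y max -0.392 zmax 0.259 left ymin 0.327 0.067
top 0.4 right wall y max -0.393 zmax 0.261 left ymin 0.103 0.066
top 0.45 right wall y max -0.393 zmax 0.26 left ymin 0.103 0.101
top 0.5 right wall y max -0.394 zmax 0.261 left ymin 0.111 0.126
top 0.55 right w
[... 989 characters left out ...]
12 0.124
scene 0.55 right wall y max -0.394 zmax 0.26 left ymin 0.119 0.133
scene 0.6 right wall y max -0.394 zmax 0.279 left ymin 0.13 0.098
scene 0.65 right wall y max -0.393 zmax 0.311 left ymin 0.155 0.105
scene 0.7 right wall y max -0.394 zmax 0.259 left ymin 0.154 0.105
far obst xmin [(np.float64(-0.3), np.float64(0.763), np.float64(0.132)), (np.float64(-0.24), np.float64(0.764), np.float64(0.133)), (np.float64(-0.18), np.float64(0.763), np.float64(0.132)), (np.float64(-0.12), np.float64(0.762), np.float64(0.133)), (np.float64(-0.06), np.float64(0.763), np.float64(0.134)), (np.float64(0.0), np.float64(0.769), np.float64(0.161)), (np.float64(0.06), np.float64(0.798), np.float64(0.297))]
```

Call:
{"api": "servo_tool", "payload": {
  "rows": [-0.04,-0.03,0,0.132,-0.08,-0.06,0,0.264,-0.12,-0.09,0,0.396,-0.16,-0.12,0,0.528,-0.2,-0.15,0,0.66,-0.24,-0.18,0,0.792,-0.28,-0.21,0,0.924,-0.32,-0.24,0,1.056,-0.36,-0.27,0,1.188,-0.4,-0.3,0,1.32],
  "gripper": 1,
  "force": 35
}}

```text
time_s: 1.1
tcp_pos: [0.4688, 0.2137, 0.253]
eef_rot: [[0.006, 1.0, -0.0], [1.0, -0.006, 0.0], [0.0, -0.0, -1.0]]
ft_force: [1.4, 0.9, 0.2]
finger_gap: 0.0856
finger_force: 0.0
```

Both views agree to within about 2 mm, and the case wall at y=-0.393 leaves room. I go above the glass with the jaws closing along x, which makes tool x the world y axis and tool y the world x axis.

Call:
{"api": "servo_tool", "payload": {
  "rows": [-0.047,0.005,0,0,-0.094,0.01,0,0,-0.141,0.014,0,0,-0.188,0.018,0,0,-0.235,0.023,0,0,-0.282,0.028,0,0,-0.329,0.032,0.01,0,-0.376,0.037,0.03,0,-0.42,0.042,0.045,0,-0.467,0.046,0.053,0]
}}

```text
time_s: 2.1
tcp_pos: [0.5131, -0.2527, 0.1979]
eef_rot: [[0.0, 1.0, -0.002], [1.0, -0.0, 0.002], [0.002, -0.002, -1.0]]
ft_force: [0.8, -0.6, -0.3]
finger_gap: 0.0853
finger_force: 0.0
```

```bash
python3 - <<'E'
from rig import r
from h import *
c=r.camera("scene");cv2.imwrite("pics/s2.png",cv2.resize(c["color"][100:400,200:600],None,fx=1.5,fy=1.5));t=r.get_state();print(t["tcp_pos"],t["joint_pos"].round(1))
E
```

```text
[ 0.51267091 -0.25880621  0.19698326] [-34.1  -1.4 102.4  -0.2  79.1 -33.8]
```

View pics/s2.png

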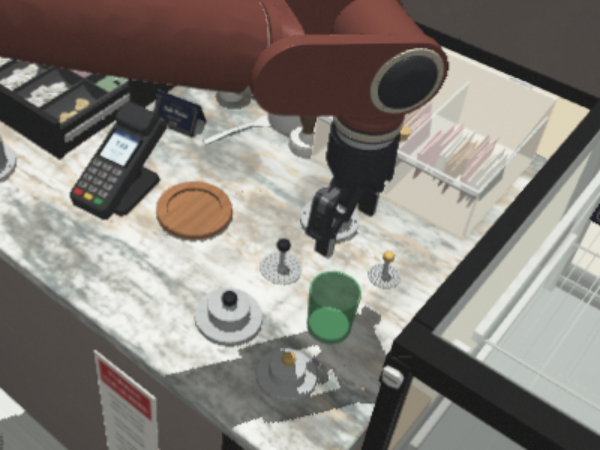

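The gripper is above the glass with its fingers along x (near finger at crop (322,225)) and the case wall is clear. I check how it settled, then descend.

```bash
python3 - <<'E'
from rig import r
for i in range(3):
    r.camera("top");print(r.get_state()["tcp_pos"],r.get_state()["qvel"].round(1))
E
```

```text
[ 0.51282591 -0.25562379  0.19772935] [ 3.9 -3.   1.4  2.5  2.4  2.2]
[ 0.51316644 -0.25342225  0.19850534] [ 2.8 -2.4  1.   0.9  0.8  0.5]
[ 0.51352194 -0.25209168  0.19918763] [ 2.2 -1.8  0.5  0.2  0.1  0.1]
```

Call:
{"api": "servo_tool", "payload": {
  "rows": [0,-0.001,0.02,0,0,-0.001,0.045,0,0,-0.001,0.07,0,0,-0.001,0.095,0,0,-0.001,0.115,0,0,-0.001,0.13,0,0,-0.001,0.14,0,0,-0.001,0.147,0,0,-0.001,0.15,0,0,-0.001,0.15,0]
}}

```text
time_s: 3.3
tcp_pos: [0.5134, -0.2515, 0.0506]
eef_rot: [[-0.0, 1.0, 0.0], [1.0, 0.0, -0.0], [-0.0, 0.0, -1.0]]
ft_force: [0.5, 0.0, -0.1]
finger_gap: 0.0859
finger_force: 0.0
```

Call:
{"api": "servo_tool", "payload": {
  "rows": [0,0,0,0,0,0,0,0,0,0,0,0,0,0,0,0,0,0,0,0,0,0,0,0,0,0,0,0,0,0,0,0,0,0,0,0,0,0,0,0],
  "gripper": 0.6,
  "force": 35
}}

```text
time_s: 4.3
tcp_pos: [0.5138, -0.2519, 0.0517]
eef_rot: [[0.0, 1.0, 0.001], [1.0, -0.0, -0.001], [-0.001, 0.001, -1.0]]
ft_force: [-2.3, 1.5, 7.2]
finger_gap: 0.0656
finger_force: 39.0
```

Call:
{"api": "servo_tool", "payload": {
  "rows": [0,0,-0.005,0,0,0,-0.015,0,0,0,-0.03,0,0,0,-0.05,0,0,0,-0.07,0,0,0,-0.085,0,0,0,-0.095,0,0,0,-0.1,0,0,0,-0.1,0,0,0,-0.1,0]
}}

```text
time_s: 5.3
tcp_pos: [0.5127, -0.2512, 0.1494]
eef_rot: [[0.0, 1.0, -0.001], [1.0, -0.0, 0.001], [0.001, -0.001, -1.0]]
ft_force: [-0.8, 0.4, -2.5]
finger_gap: 0.066
finger_force: 39.6
```

Call:
{"api": "servo_tool", "payload": {
  "rows": [0.01,0.002,0,0,0.035,0.005,0,0,0.07,0.01,0,0,0.11,0.015,0,0,0.155,0.021,0,0,0.2,0.027,0,0,0.235,0.032,0,0,0.26,0.036,0,0,0.274,0.038,0,0,0.279,0.038,0,0]
}}

```text
time_s: 6.3
tcp_pos: [0.5508, 0.029, 0.1497]
eef_rot: [[-0.002, 1.0, -0.001], [1.0, 0.002, 0.0], [0.0, -0.001, -1.0]]
ft_force: [-0.8, 0.1, -3.0]
finger_gap: 0.0655
finger_force: 39.7
```

Call:
{"api": "servo_tool", "payload": {
  "rows": [0,0,0.01,0,0,0,0.025,0,0,0,0.04,0,0,0,0.055,0,0,0,0.065,0,0,0,0.07,0,0,0,0.073,0,0,0,0.075,0,0,0,0.075,0,0,0,0.075,0]
}}

```text
time_s: 7.3
tcp_pos: [0.5516, 0.0276, 0.076]
eef_rot: [[-0.0, 1.0, 0.001], [1.0, 0.0, -0.0], [-0.0, 0.001, -1.0]]
ft_force: [-0.6, 0.7, -2.0]
finger_gap: 0.0652
finger_force: 39.7
```

```bash
python3 - <<'E'
from rig import r
from h import *
c=r.camera("top");s=r.camera("scene");t=r.get_state();print(t["tcp_pos"],t["ft_force"],t["finger_gap"])
a=cv2.resize(c["color"][150:330,270:400],None,fx=3,fy=3);b=cv2.resize(s["color"][150:300,250:400],None,fx=3.6,fy=3.6)
cv2.imwrite("pics/g3.png",np.hstack([a[:540],b[:540,:400]]))
E
```

```text
[0.55157645 0.02755794 0.07595644] [-0.36523776 -0.8268687  -1.54680867] 0.06548288130501699
```

View pics/g3.png

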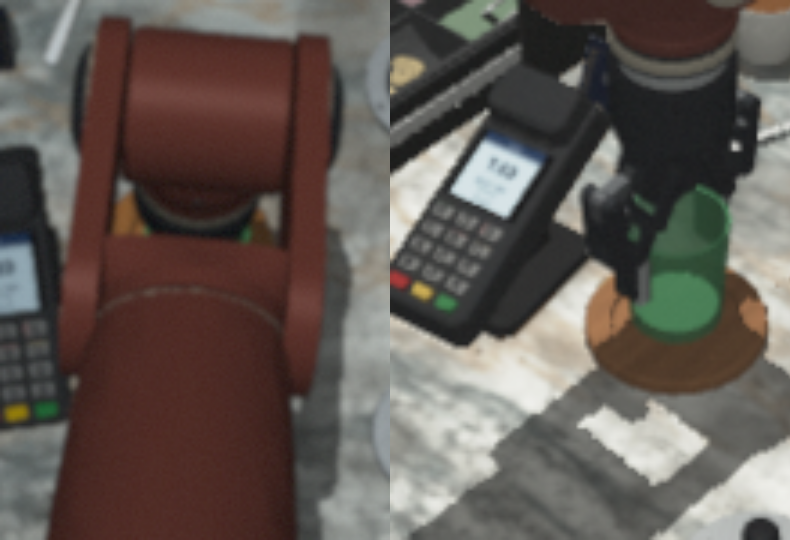

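The glass hangs over the coaster recess (glass foot at crop (677,310), coaster spanning 587–767). I lower it slowly.

Call:
{"api": "servo_tool", "payload": {
  "rows": [0,0,0.002,0,0,0,0.004,0,0,0,0.006,0,0,0,0.008,0,0,0,0.01,0,0,0,0.012,0,0,0,0.0135,0,0,0,0.0145,0,0,0,0.0155,0,0,0,0.016,0]
}}

```text
time_s: 8.4
tcp_pos: [0.5512, 0.0276, 0.0607]
eef_rot: [[-0.0, 1.0, -0.001], [1.0, 0.0, 0.0], [0.0, -0.001, -1.0]]
ft_force: [-6.4, 0.9, 8.8]
finger_gap: 0.0658
finger_force: 39.9
```

Call:
{"api": "servo_tool", "payload": {
  "rows": [0,0,0,0,0,0,0,0,0,0,0,0,0,0,0,0,0,0,0,0,0,0,0,0,0,0,0,0,0,0,0,0,0,0,0,0,0,0,0,0]
}}

```text
time_s: 9.4
tcp_pos: [0.5514, 0.0276, 0.0607]
eef_rot: [[-0.0, 1.0, -0.0], [1.0, 0.0, -0.0], [-0.0, -0.0, -1.0]]
ft_force: [-5.1, 0.3, 7.3]
finger_gap: 0.0657
finger_force: 39.9
```

Call:
{"api": "servo_tool", "payload": {
  "rows": [0,0,0,0,0,0,0,0,0,0,0,0,0,0,0,0,0,0,0,0,0,0,0,0,0,0,0,0,0,0,0,0,0,0,0,0,0,0,0,0],
  "gripper": 1
}}

```text
time_s: 10.4
tcp_pos: [0.5511, 0.0275, 0.0593]
eef_rot: [[0.0, 1.0, 0.0], [1.0, -0.0, -0.0], [-0.0, 0.0, -1.0]]
ft_force: [0.5, -0.6, 0.2]
finger_gap: 0.0852
finger_force: 0.0
```

Call:
{"api": "servo_tool", "payload": {
  "rows": [0,0,-0.01,0,0,0,-0.03,0,0,0,-0.055,0,0,0,-0.08,0,0,0,-0.1,0,0,0,-0.115,0,0,0,-0.125,0,0,0,-0.13,0,0,0,-0.13,0,0,0,-0.13,0]
}}

```text
time_s: 11.4
tcp_pos: [0.5506, 0.0276, 0.1882]
eef_rot: [[0.0, 1.0, -0.002], [1.0, -0.0, 0.0], [0.0, -0.002, -1.0]]
ft_force: [-0.2, -0.1, -0.2]
finger_gap: 0.0853
finger_force: 0.0
```

Call:
{"api": "servo_tool", "payload": {
  "rows": [-0.005,0.005,0,0,-0.02,0.017,0,0,-0.042,0.035,0,0,-0.07,0.055,0,0,-0.1,0.075,0,0,-0.125,0.093,0,0,-0.147,0.108,0,0,-0.16,0.117,0,0,-0.168,0.123,0,0,-0.169,0.124,0,0]
}}

```text
time_s: 12.4
tcp_pos: [0.6755, -0.1424, 0.1888]
eef_rot: [[0.001, 1.0, -0.001], [1.0, -0.001, 0.0], [0.0, -0.001, -1.0]]
ft_force: [0.0, -0.2, -0.5]
finger_gap: 0.0852
finger_force: 0.0
```

```bash
python3 - <<'E'
from rig import r
from h import *
for n in("top","scene"):
    c=r.camera(n);np.savez(n+"4.npz",**c)
    cv2.imwrite(f"pics/{n}4.png",c["color"])
t=r.get_state();print(t["tcp_pos"],t["ft_force"])
b=cv2.resize(r.camera("scene")["color"][170:310,270:470],None,fx=3,fy=3);a=cv2.resize(r.camera("top")["color"][140:280,270:470],None,fx=3,fy=3)
cv2.imwrite("pics/p4.png",cv2.resize(np.vstack([a[:300],b[:300]]),None,fx=1,fy=1))
E
```

```text
[ 0.67498211 -0.1410749   0.18904364] [-0.22170922 -0.03939824 -0.38334327]
```

View pics/p4.png

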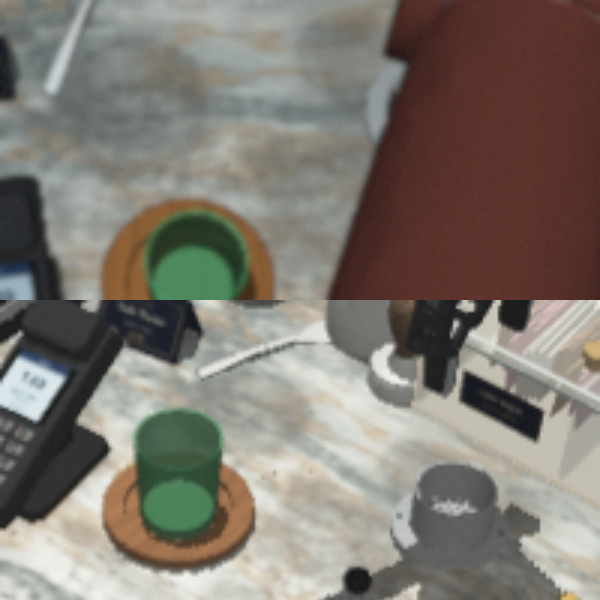

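The glass stands upright inside the coaster's recess, and the gripper is over the small cup. I descend to grasp the cup above its brim.

Call:
{"api": "servo_tool", "payload": {
  "rows": [0,0,0.02,0,0,0,0.045,0,0,0,0.07,0,0,0,0.095,0,0,0,0.115,0,0,0,0.13,0,0,0,0.14,0,0,0,0.147,0,0,0,0.151,0,0,0,0.151,0]
}}

```text
time_s: 13.6
tcp_pos: [0.6753, -0.1415, 0.0384]
eef_rot: [[-0.0, 1.0, 0.0], [1.0, 0.0, -0.0], [-0.0, 0.0, -1.0]]
ft_force: [-0.7, -0.1, 0.2]
finger_gap: 0.0852
finger_force: 0.0
```

Call:
{"api": "servo_tool", "payload": {
  "rows": [0,0,0,0,0,0,0,0,0,0,0,0,0,0,0,0,0,0,0,0,0,0,0,0,0,0,0,0,0,0,0,0,0,0,0,0,0,0,0,0],
  "gripper": 0.55,
  "force": 30
}}

```text
time_s: 14.6
tcp_pos: [0.6761, -0.1418, 0.0398]
eef_rot: [[0.0, 1.0, 0.002], [1.0, -0.0, -0.001], [-0.001, 0.002, -1.0]]
ft_force: [0.2, -0.0, 6.0]
finger_gap: 0.0615
finger_force: 33.2
```

Call:
{"api": "servo_tool", "payload": {
  "rows": [0,0,-0.005,0,0,0,-0.015,0,0,0,-0.035,0,0,0,-0.06,0,0,0,-0.085,0,0,0,-0.105,0,0,0,-0.12,0,0,0,-0.127,0,0,0,-0.13,0,0,0,-0.13,0]
}}

```text
time_s: 15.6
tcp_pos: [0.6748, -0.1414, 0.1677]
eef_rot: [[0.0, 1.0, -0.001], [1.0, -0.0, 0.0], [0.0, -0.001, -1.0]]
ft_force: [0.3, 0.5, -0.2]
finger_gap: 0.0614
finger_force: 32.9
```

Call:
{"api": "servo_tool", "payload": {
  "rows": [0.005,-0.005,0,0,0.02,-0.017,0,0,0.042,-0.035,0,0,0.07,-0.055,0,0,0.1,-0.075,0,0,0.125,-0.093,0,0,0.147,-0.108,0,0,0.16,-0.117,0,0,0.168,-0.123,0,0,0.169,-0.124,0,0]
}}

```text
time_s: 16.6
tcp_pos: [0.5506, 0.0281, 0.1679]
eef_rot: [[-0.001, 1.0, -0.001], [1.0, 0.001, -0.0], [-0.0, -0.001, -1.0]]
ft_force: [-0.2, -0.5, -1.5]
finger_gap: 0.0611
finger_force: 33.0
```

Call:
{"api": "servo_tool", "payload": {
  "rows": [0,0,0.005,0,0,0,0.012,0,0,0,0.02,0,0,0,0.026,0,0,0,0.03,0,0,0,0.032,0,0,0,0.033,0,0,0,0.033,0,0,0,0.033,0,0,0,0.033,0]
}}

```text
time_s: 17.6
tcp_pos: [0.5513, 0.0276, 0.1357]
eef_rot: [[-0.0, 1.0, 0.001], [1.0, 0.0, -0.0], [-0.0, 0.001, -1.0]]
ft_force: [0.2, 0.5, -1.6]
finger_gap: 0.0613
finger_force: 33.0
```

```bash
python3 - <<'E'
from rig import r
from h import *
s=r.camera("scene");t=r.get_state();print(t["tcp_pos"],t["ft_force"],t["finger_gap"])
cv2.imwrite("pics/f5.png",cv2.resize(s["color"][150:270,260:400],None,fx=5,fy=5,interpolation=cv2.INTER_CUBIC))
x,y=t["tcp_pos"][:2]
for n,P in(("brim low",[x,y,t["tcp_pos"][2]-.039+.008]),("mouth",[.5513,.0275,.089])):
  print(n,(proj(s,[[P[0]+.034*np.cos(a),P[1]+.034*np.sin(a),P[2]] for a in np.linspace(0,6.28,60)])-[260,150])[:, :].min(0)*5,n)
E
```

```text
[0.55133349 0.0275546  0.13566564] [-0.2990894  -0.15610277 -1.04662188] 0.061495338013480845
brim low [269.04464504 250.48461178] brim low
mouth [269.67057962 276.44331   ] mouth
```

View pics/f5.png

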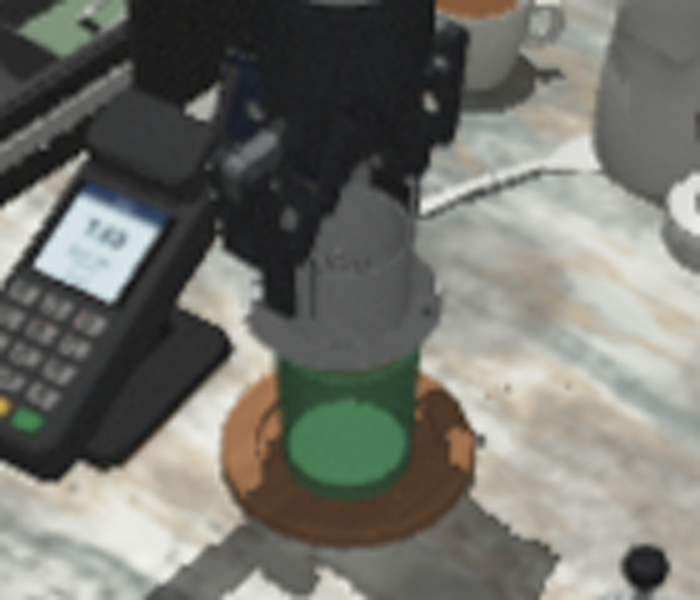

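The cup hangs centred over the glass (brim centre at column 343, glass at 348, about 1.5 mm apart). I lower it about 16 mm until it touches.

Call:
{"api": "servo_tool", "payload": {
  "rows": [0,0,0.002,0,0,0,0.004,0,0,0,0.006,0,0,0,0.008,0,0,0,0.01,0,0,0,0.012,0,0,0,0.0135,0,0,0,0.0145,0,0,0,0.0155,0,0,0,0.0155,0]
}}

```text
time_s: 18.65
tcp_pos: [0.5513, 0.0276, 0.1209]
eef_rot: [[-0.0, 1.0, -0.0], [1.0, 0.0, 0.0], [0.0, -0.0, -1.0]]
ft_force: [-2.6, -0.1, 5.2]
finger_gap: 0.0614
finger_force: 33.4
```

Contact at about 6 N and at the expected height. I open the jaws, rise, and go to the press.

Call:
{"api": "servo_tool", "payload": {
  "rows": [0,0,0,0,0,0,0,0,0,0,0,0,0,0,0,0,0,0,0,0,0,0,0,0,0,0,0,0,0,0,0,0,0,0,0,0,0,0,0,0],
  "gripper": 1
}}

```text
time_s: 19.65
tcp_pos: [0.5511, 0.0275, 0.1198]
eef_rot: [[0.0, 1.0, 0.0], [1.0, -0.0, -0.0], [-0.0, 0.0, -1.0]]
ft_force: [-0.4, 0.2, -0.6]
finger_gap: 0.0856
finger_force: 0.0
```

Call:
{"api": "servo_tool", "payload": {
  "rows": [0,0,-0.01,0,0,0,-0.03,0,0,0,-0.055,0,0,0,-0.075,0,0,0,-0.09,0,0,0,-0.1,0,0,0,-0.105,0,0,0,-0.105,0,0,0,-0.105,0,0,0,-0.105,0]
}}

```text
time_s: 20.65
tcp_pos: [0.5505, 0.0276, 0.2235]
eef_rot: [[0.0, 1.0, -0.002], [1.0, -0.0, 0.0], [0.0, -0.002, -1.0]]
ft_force: [0.3, 0.2, 0.0]
finger_gap: 0.0855
finger_force: 0.0
```

Call:
{"api": "servo_tool", "payload": {
  "rows": [-0.01,0.003,0,0,-0.035,0.01,0,0,-0.07,0.022,0,0,-0.11,0.034,0,0,-0.155,0.048,0,0,-0.2,0.062,0,0,-0.24,0.074,0,0,-0.268,0.083,0,0,-0.284,0.088,0,0,-0.289,0.09,0,0],
  "gripper": 0.5
}}

```text
time_s: 21.65
tcp_pos: [0.641, -0.2632, 0.224]
eef_rot: [[0.002, 1.0, -0.001], [1.0, -0.002, 0.0], [0.0, -0.001, -1.0]]
ft_force: [0.4, -0.0, -0.1]
finger_gap: 0.0427
finger_force: 0.0
```

Call:
{"api": "servo_tool", "payload": {
  "rows": [0,0,0.02,0,0,0,0.045,0,0,0,0.07,0,0,0,0.09,0,0,0,0.1,0,0,0,0.105,0,0,0,0.105,0,0,0,0.105,0,0,0,0.105,0,0,0,0.105,0]
}}

```text
time_s: 22.65
tcp_pos: [0.6417, -0.2618, 0.1211]
eef_rot: [[0.0, 1.0, 0.002], [1.0, -0.0, -0.001], [-0.001, 0.002, -1.0]]
ft_force: [0.0, 0.7, 0.5]
finger_gap: 0.0429
finger_force: 0.0
```

```bash
python3 - <<'E'
from rig import r
from h import *
c=r.camera("top");s=r.camera("scene");t=r.get_state();print(t["tcp_pos"],t["ft_force"],t["finger_gap"])
b=cv2.resize(s["color"][205:305,400:520],None,fx=5,fy=5,interpolation=cv2.INTER_CUBIC)
a=cv2.resize(s["color"][165:265,290:370],None,fx=2.5,fy=5,interpolation=cv2.INTER_CUBIC)
a=cv2.resize(s["color"][165:265,290:370],None,fx=2.5,fy=2.5,interpolation=cv2.INTER_CUBIC);a2=cv2.resize(c["color"][190:290,290:370],None,fx=2.5,fy=2.5,interpolation=cv2.INTER_CUBIC)
cv2.imwrite("pics/p6.png",np.hstack([b,np.vstack([a,a2])]))
E
```

```text
[ 0.64142703 -0.26166213  0.12052484] [-0.26840426 -0.16030243  0.42310313] 0.042945506612544905
```

View pics/p6.png

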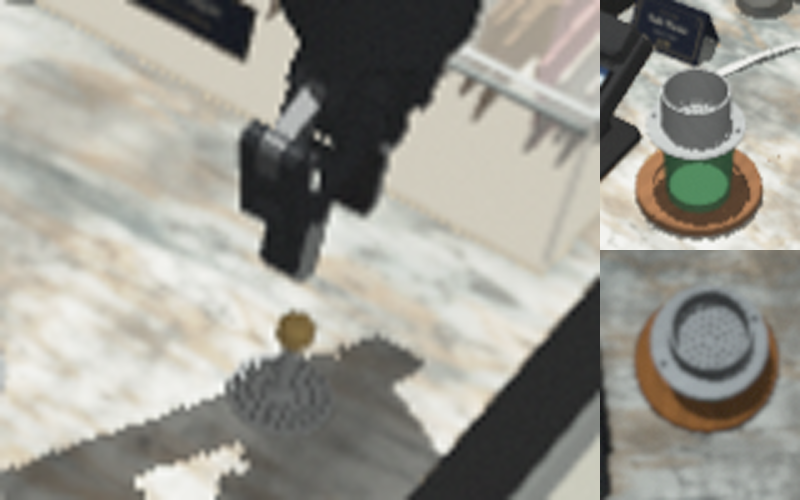

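The cup sits level on the glass. The gripper is above the brass knob (crop (296,331)), so I descend so the fingertips grip it.

Call:
{"api": "servo_tool", "payload": {
  "rows": [0,-0.001,0.01,0,0,-0.001,0.025,0,0,-0.001,0.04,0,0,-0.001,0.052,0,0,-0.001,0.06,0,0,-0.001,0.064,0,0,-0.001,0.066,0,0,-0.001,0.066,0,0,-0.001,0.066,0,0,-0.001,0.066,0]
}}

```text
time_s: 23.75
tcp_pos: [0.6406, -0.2617, 0.0547]
eef_rot: [[-0.0, 1.0, 0.001], [1.0, 0.0, -0.001], [-0.001, 0.001, -1.0]]
ft_force: [-0.2, -0.8, -1.0]
finger_gap: 0.0426
finger_force: 0.0
```

Call:
{"api": "servo_tool", "payload": {
  "rows": [0,0,0,0,0,0,0,0,0,0,0,0,0,0,0,0,0,0,0,0,0,0,0,0,0,0,0,0,0,0,0,0,0,0,0,0,0,0,0,0],
  "gripper": 0,
  "force": 25
}}

```text
time_s: 24.75
tcp_pos: [0.6404, -0.2616, 0.0541]
eef_rot: [[-0.0, 1.0, 0.001], [1.0, 0.0, -0.0], [-0.0, 0.001, -1.0]]
ft_force: [-0.1, -0.5, 2.5]
finger_gap: 0.0147
finger_force: 24.5
```

Call:
{"api": "servo_tool", "payload": {
  "rows": [0,0,-0.005,0,0,0,-0.015,0,0,0,-0.035,0,0,0,-0.065,0,0,0,-0.095,0,0,0,-0.12,0,0,0,-0.135,0,0,0,-0.145,0,0,0,-0.15,0,0,0,-0.15,0]
}}

```text
time_s: 25.75
tcp_pos: [0.64, -0.2614, 0.2035]
eef_rot: [[0.0, 1.0, -0.0], [1.0, -0.0, 0.0], [0.0, -0.0, -1.0]]
ft_force: [0.8, -0.9, -0.1]
finger_gap: 0.0145
finger_force: 24.4
```

```bash
python3 - <<'E'
from rig import r
from h import *
c=r.camera("top");s=r.camera("scene");t=r.get_state();print(t["tcp_pos"],t["ft_force"],t["finger_gap"])
a=s["color"][150:290,420:560]
cv2.imwrite("pics/p7.png",np.hstack([cv2.resize(a,None,fx=4,fy=4,interpolation=cv2.INTER_CUBIC)]))
# cup position: bright steel brim in top view at z=.0915
hsv=cv2.cvtColor(c["color"],cv2.COLOR_BGR2HSV);H,S,V=cv2.split(hsv)
m=np.zeros_like(H,bool);m[195:265,305:365]=((H<20)&(S>90))[195:265,305:365]
print("coaster px",m.sum())
def px(u,v):return [290+u/2.5,190+v/2.5]
print("brim",plane(c,[px(710-600,345-250)],.0915),"rim",plane(c,[px(712-600,334-250)],.131))
E
```

```text
[ 0.63951441 -0.26115726  0.20215036] [-1.17153796 -0.36002552 -0.09711297] 0.014659162156214135
coaster px 787
brim [[0.54655171 0.02669805 0.0915    ]] rim [[0.54525369 0.02649656 0.131     ]]
```

View pics/p7.png

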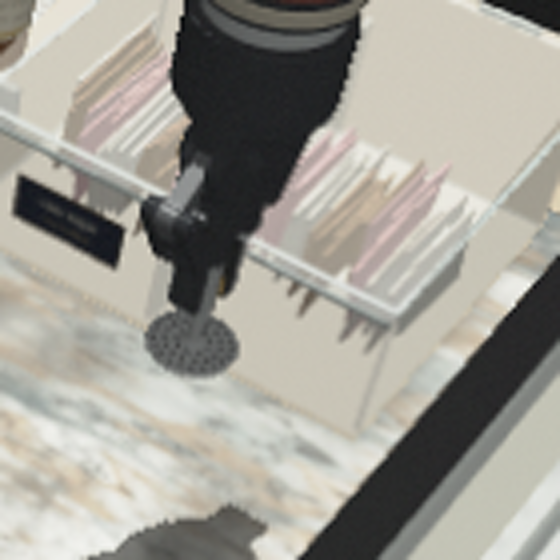

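The press hangs level from its knob (disc at crop (192,343)). I carry it over the cup.

Call:
{"api": "servo_tool", "payload": {
  "rows": [0.01,-0.003,-0.005,0,0.035,-0.01,-0.01,0,0.07,-0.022,-0.01,0,0.11,-0.034,-0.01,0,0.155,-0.048,-0.01,0,0.2,-0.062,-0.01,0,0.24,-0.074,-0.01,0,0.268,-0.083,-0.01,0,0.283,-0.089,-0.01,0,0.288,-0.091,-0.01,0]
}}

```text
time_s: 26.85
tcp_pos: [0.5483, 0.0279, 0.2135]
eef_rot: [[-0.002, 1.0, -0.001], [1.0, 0.002, -0.0], [-0.0, -0.001, -1.0]]
ft_force: [1.1, 0.1, -0.2]
finger_gap: 0.0147
finger_force: 24.5
```

Call:
{"api": "servo_tool", "payload": {
  "rows": [0,0,0.002,0,0,0,0.006,0,0,0,0.01,0,0,0,0.014,0,0,0,0.016,0,0,0,0.017,0,0,0,0.017,0,0,0,0.017,0,0,0,0.017,0,0,0,0.017,0]
}}

```text
time_s: 27.85
tcp_pos: [0.5492, 0.0266, 0.197]
eef_rot: [[-0.0, 1.0, 0.0], [1.0, 0.0, -0.0], [-0.0, 0.0, -1.0]]
ft_force: [0.5, 0.1, -1.0]
finger_gap: 0.0146
finger_force: 24.5
```

```bash
python3 - <<'E'
from rig import r
from h import *
s=r.camera("scene");t=r.get_state();print(t["tcp_pos"],t["ft_force"],t["finger_gap"])
a=s["color"][150:270,270:390]
cv2.imwrite("pics/p8.png",cv2.resize(a,None,fx=5,fy=5,interpolation=cv2.INTER_CUBIC))
E
```

```text
[0.54923344 0.02659052 0.19703685] [-0.36173439  0.69943734 -0.47718402] 0.014599920693325013
```

View pics/p8.png

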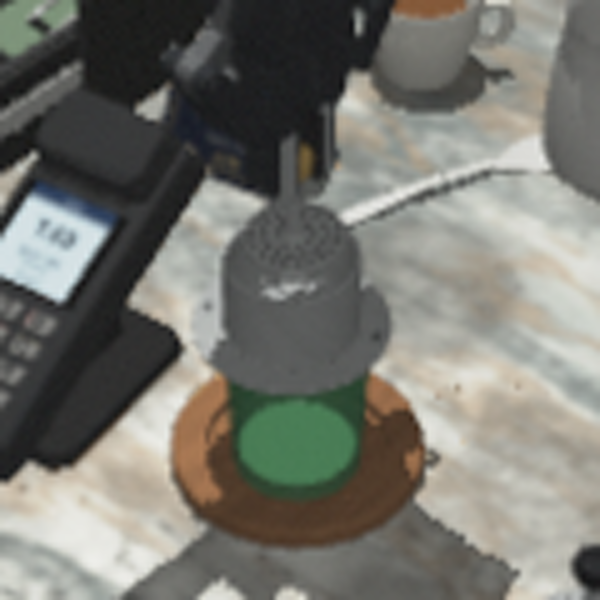

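```bash
python3 - <<'E'
from rig import r
from h import *
s=r.camera("scene");T=r.camera("top")
a=np.linspace(0,6.28,90)
for x in(.545,.549,.553):
  for y in(.024,.0275):
    p=proj(s,np.c_[x+.031*np.cos(a),y+.031*np.sin(a),.131+0*a]);b=proj(s,np.c_[x+.045*np.cos(a),y+.045*np.sin(a),.0915+0*a])
    print(x,y,"rim u",p[:,0].min().round(1),p[:,0].max().round(1),"v top",p[:,1].min().round(1),"brim u",b[:,0].min().round(1),b[:,0].max().round(1),"v bot",b[:,1].max().round(1))
E
```

```text
0.545 0.024 rim u 314.2 342.8 v top 194.2 brim u 308.2 348.8 v bot 231.0
0.545 0.0275 rim u 313.0 341.6 v top 193.5 brim u 307.0 347.5 v bot 230.3
0.549 0.024 rim u 315.5 344.0 v top 193.3 brim u 309.4 349.9 v bot 230.1
0.549 0.0275 rim u 314.3 342.8 v top 192.6 brim u 308.3 348.7 v bot 229.3
0.553 0.024 rim u 316.7 345.2 v top 192.4 brim u 310.6 351.1 v bot 229.1
0.553 0.0275 rim u 315.5 344.0 v top 191.7 brim u 309.5 349.9 v bot 228.4
```

The image fits a cup at (0.549, 0.027), which is where the press hangs. I lower 49 mm.

Call:
{"api": "servo_tool", "payload": {
  "rows": [0,0,0.006,0,0,0,0.013,0,0,0,0.02,0,0,0,0.027,0,0,0,0.034,0,0,0,0.04,0,0,0,0.044,0,0,0,0.047,0,0,0,0.049,0,0,0,0.049,0]
}}

```text
time_s: 29.0
tcp_pos: [0.5491, 0.0265, 0.1476]
eef_rot: [[0.0, 1.0, -0.0], [1.0, -0.0, 0.0], [0.0, -0.0, -1.0]]
ft_force: [0.2, 0.5, -0.7]
finger_gap: 0.0146
finger_force: 24.5
```

Call:
{"api": "servo_tool", "payload": {
  "rows": [0,0,0.0005,0,0,0,0.001,0,0,0,0.001,0,0,0,0.0015,0,0,0,0.0015,0,0,0,0.0015,0,0,0,0.0015,0,0,0,0.0015,0,0,0,0.0015,0,0,0,0.0015,0]
}}

```text
time_s: 30.0
tcp_pos: [0.5496, 0.0265, 0.147]
eef_rot: [[0.0, 1.0, 0.001], [1.0, -0.0, -0.0], [-0.0, 0.001, -1.0]]
ft_force: [0.3, 1.2, 5.6]
finger_gap: 0.0145
finger_force: 24.9
```

Call:
{"api": "servo_tool", "payload": {
  "rows": [0,0,0,0,0,0,0,0,0,0,0,0,0,0,0,0,0,0,0,0,0,0,0,0,0,0,0,0,0,0,0,0,0,0,0,0,0,0,0,0],
  "gripper": 0.27
}}

```text
time_s: 31.0
tcp_pos: [0.5491, 0.0265, 0.1463]
eef_rot: [[-0.0, 1.0, 0.0], [1.0, 0.0, -0.0], [-0.0, 0.0, -1.0]]
ft_force: [0.2, -0.3, -0.8]
finger_gap: 0.0231
finger_force: 0.0
```

Call:
{"api": "servo_tool", "payload": {
  "rows": [0,0,-0.005,0,0,0,-0.015,0,0,0,-0.03,0,0,0,-0.05,0,0,0,-0.065,0,0,0,-0.075,0,0,0,-0.08,0,0,0,-0.08,0,0,0,-0.08,0,0,0,-0.08,0]
}}

```text
time_s: 32.0
tcp_pos: [0.5486, 0.0266, 0.2251]
eef_rot: [[0.0, 1.0, -0.002], [1.0, -0.0, 0.0], [0.0, -0.002, -1.0]]
ft_force: [0.2, 0.6, -0.6]
finger_gap: 0.023
finger_force: 0.0
```

Call:
{"api": "servo_tool", "payload": {
  "rows": [-0.01,-0.005,0,0,-0.035,-0.017,0,0,-0.07,-0.034,0,0,-0.11,-0.053,0,0,-0.155,-0.075,0,0,-0.2,-0.096,0,0,-0.24,-0.116,0,0,-0.268,-0.13,0,0,-0.283,-0.138,0,0,-0.287,-0.14,0,0],
  "gripper": 0.5
}}

```text
time_s: 33.0
tcp_pos: [0.4076, -0.2621, 0.2259]
eef_rot: [[0.003, 1.0, -0.001], [1.0, -0.003, 0.0], [0.0, -0.001, -1.0]]
ft_force: [0.4, -0.4, 0.2]
finger_gap: 0.0427
finger_force: 0.0
```

Call:
{"api": "servo_tool", "payload": {
  "rows": [0,0,0.02,0,0,0,0.045,0,0,0,0.07,0,0,0,0.09,0,0,0,0.105,0,0,0,0.112,0,0,0,0.115,0,0,0,0.115,0,0,0,0.115,0,0,0,0.115,0]
}}

```text
time_s: 34.0
tcp_pos: [0.4097, -0.2609, 0.1124]
eef_rot: [[0.0, 1.0, 0.001], [1.0, -0.0, -0.001], [-0.001, 0.001, -1.0]]
ft_force: [-0.7, 0.7, 0.1]
finger_gap: 0.0427
finger_force: 0.0
```

```bash
python3 - <<'E'
from rig import r
from h import *
c=r.camera("top");s=r.camera("scene");t=r.get_state();print(t["tcp_pos"],t["ft_force"],t["finger_gap"])
b=cv2.resize(s["color"][270:390,330:450],None,fx=4,fy=4,interpolation=cv2.INTER_CUBIC)
a=cv2.resize(s["color"][165:255,290:370],None,fx=4,fy=4,interpolation=cv2.INTER_CUBIC);a=np.vstack([a,a[:120]*0])
cv2.imwrite("pics/p9.png",np.hstack([b,a]))
E
```

```text
[ 0.40949038 -0.26077083  0.11206361] [ 0.19319162 -0.61451141 -0.09532578] 0.042417961755264806
```

View pics/p9.png

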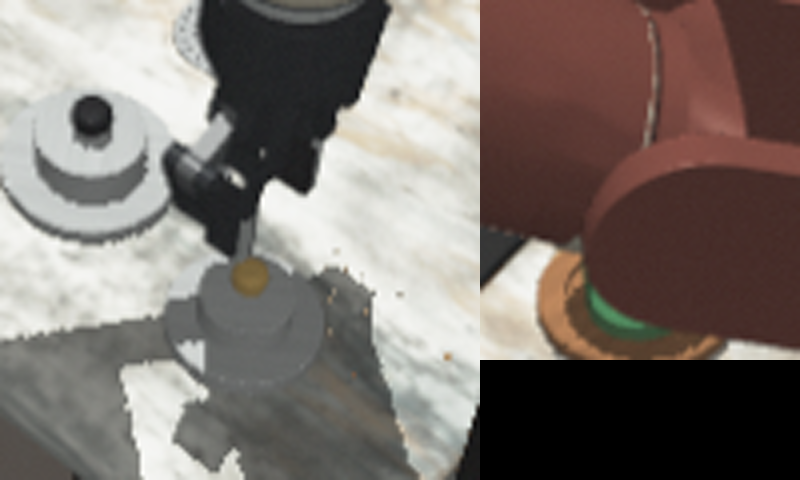

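The gripper is right over the lid's brass knob (crop (250,276)), and the arm hides the stack for now. I descend and grip the knob.

Call:
{"api": "servo_tool", "payload": {
  "rows": [0,-0.001,0.01,0,0,-0.001,0.023,0,0,-0.001,0.035,0,0,-0.001,0.045,0,0,-0.001,0.051,0,0,-0.001,0.054,0,0,-0.001,0.055,0,0,-0.001,0.055,0,0,-0.001,0.055,0,0,-0.001,0.055,0]
}}

```text
time_s: 35.1
tcp_pos: [0.4084, -0.2607, 0.0568]
eef_rot: [[-0.0, 1.0, 0.001], [1.0, 0.0, -0.001], [-0.001, 0.001, -1.0]]
ft_force: [0.6, -0.1, 0.9]
finger_gap: 0.0428
finger_force: 0.0
```

Call:
{"api": "servo_tool", "payload": {
  "rows": [0,0,0,0,0,0,0,0,0,0,0,0,0,0,0,0,0,0,0,0,0,0,0,0,0,0,0,0,0,0,0,0,0,0,0,0,0,0,0,0],
  "gripper": 0,
  "force": 30
}}

```text
time_s: 36.1
tcp_pos: [0.4083, -0.2606, 0.0566]
eef_rot: [[0.0, 1.0, 0.0], [1.0, -0.0, -0.0], [-0.0, 0.0, -1.0]]
ft_force: [-0.8, 0.5, 6.3]
finger_gap: 0.0162
finger_force: 29.5
```

Call:
{"api": "servo_tool", "payload": {
  "rows": [0,0,-0.005,0,0,0,-0.015,0,0,0,-0.035,0,0,0,-0.065,0,0,0,-0.095,0,0,0,-0.125,0,0,0,-0.15,0,0,0,-0.165,0,0,0,-0.17,0,0,0,-0.17,0]
}}

```text
time_s: 37.1
tcp_pos: [0.4081, -0.2605, 0.2263]
eef_rot: [[0.0, 1.0, 0.0], [1.0, -0.0, -0.0], [-0.0, 0.0, -1.0]]
ft_force: [-0.1, 0.2, -0.2]
finger_gap: 0.0169
finger_force: 29.3
```

```bash
python3 - <<'E'
from rig import r
from h import *
c=r.camera("top");s=r.camera("scene");t=r.get_state();print(t["tcp_pos"],t["ft_force"],t["finger_gap"])
b=cv2.resize(s["color"][200:350,300:470],None,fx=3,fy=3,interpolation=cv2.INTER_CUBIC)
a=cv2.resize(c["color"][190:280,290:370],None,fx=3,fy=3,interpolation=cv2.INTER_CUBIC);a=np.vstack([a,a[:180]*0])
cv2.imwrite("pics/p10.png",np.hstack([b,a]))
E
```

```text
[ 0.40751065 -0.25993258  0.22461016] [ 0.55643894  0.6042563  -0.67735388] 0.016444165234944588
```

View pics/p10.png

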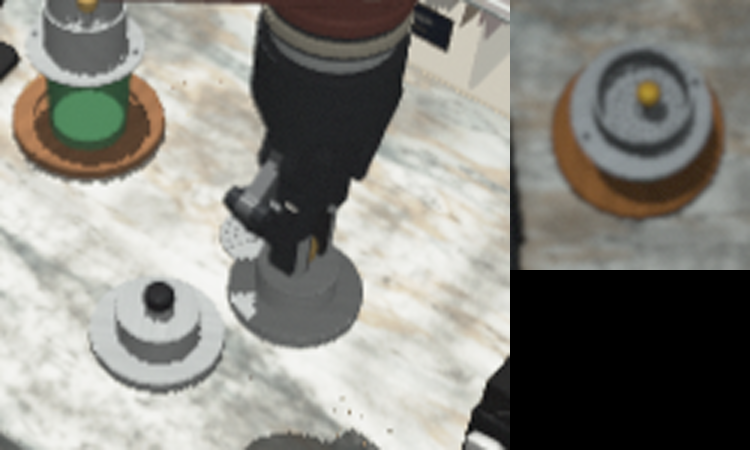

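The press stands centred in the cup (knob at crop (650,94)), and the lid is held level. I carry it over the stack.

Call:
{"api": "servo_tool", "payload": {
  "rows": [0.01,0.005,0,0,0.035,0.017,0,0,0.07,0.034,0,0,0.11,0.053,0,0,0.155,0.075,0,0,0.2,0.096,0,0,0.24,0.116,0,0,0.268,0.13,0,0,0.283,0.138,0,0,0.288,0.141,0,0]
}}

```text
time_s: 38.2
tcp_pos: [0.549, 0.0292, 0.2252]
eef_rot: [[-0.002, 1.0, -0.002], [1.0, 0.002, 0.0], [0.0, -0.002, -1.0]]
ft_force: [-0.3, 0.3, -0.9]
finger_gap: 0.0163
finger_force: 29.4
```

Call:
{"api": "servo_tool", "payload": {
  "rows": [0,0,0.003,0,0,0,0.008,0,0,0,0.014,0,0,0,0.02,0,0,0,0.025,0,0,0,0.028,0,0,0,0.03,0,0,0,0.03,0,0,0,0.03,0,0,0,0.03,0]
}}

```text
time_s: 39.2
tcp_pos: [0.5493, 0.0276, 0.1967]
eef_rot: [[-0.0, 1.0, 0.001], [1.0, 0.0, -0.0], [-0.0, 0.001, -1.0]]
ft_force: [0.2, 0.6, -1.8]
finger_gap: 0.0164
finger_force: 29.4
```

```bash
python3 - <<'E'
from rig import r
from h import *
s=r.camera("scene");t=r.get_state();print(t["tcp_pos"],t["ft_force"],t["finger_gap"])
cv2.imwrite("pics/p11.png",cv2.resize(s["color"][150:270,270:390],None,fx=5,fy=5,interpolation=cv2.INTER_CUBIC))
E
```

```text
[0.54932726 0.02760387 0.19664774] [ 1.14934175  0.34296087 -0.60615932] 0.016063902359654353
```

View pics/p11.png

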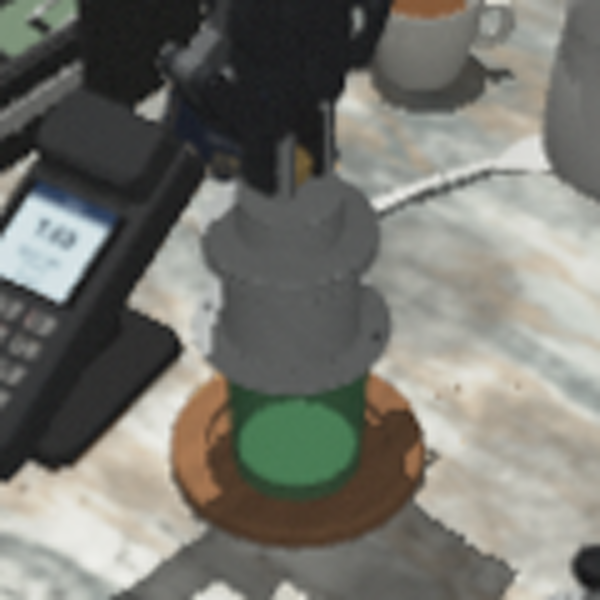

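The lid is aligned with the cup (centres at columns 291.5 and 291), so I lower it slowly.

Call:
{"api": "servo_tool", "payload": {
  "rows": [0,0,0.002,0,0,0,0.004,0,0,0,0.006,0,0,0,0.008,0,0,0,0.01,0,0,0,0.012,0,0,0,0.0135,0,0,0,0.015,0,0,0,0.016,0,0,0,0.016,0]
}}

```text
time_s: 40.25
tcp_pos: [0.5491, 0.0275, 0.1801]
eef_rot: [[-0.0, 1.0, -0.0], [1.0, 0.0, 0.0], [0.0, -0.0, -1.0]]
ft_force: [-0.5, -1.1, -0.9]
finger_gap: 0.0164
finger_force: 29.4
```

Call:
{"api": "servo_tool", "payload": {
  "rows": [0,0,0.0005,0,0,0,0.001,0,0,0,0.001,0,0,0,0.0015,0,0,0,0.0015,0,0,0,0.0015,0,0,0,0.0015,0,0,0,0.0015,0,0,0,0.0015,0,0,0,0.0015,0]
}}

```text
time_s: 41.25
tcp_pos: [0.5495, 0.0275, 0.1798]
eef_rot: [[-0.0, 1.0, 0.001], [1.0, 0.0, -0.0], [-0.0, 0.001, -1.0]]
ft_force: [-2.3, -0.6, 5.1]
finger_gap: 0.0168
finger_force: 29.8
```

Contact at z=0.1798, where 0.1796 was expected. I release, rise and back off.

Call:
{"api": "servo_tool", "payload": {
  "rows": [0,0,0,0,0,0,0,0,0,0,0,0,0,0,0,0,0,0,0,0,0,0,0,0,0,0,0,0,0,0,0,0,0,0,0,0,0,0,0,0],
  "gripper": 0.5
}}

```text
time_s: 42.25
tcp_pos: [0.5491, 0.0276, 0.1788]
eef_rot: [[0.0, 1.0, 0.0], [1.0, -0.0, 0.0], [0.0, 0.0, -1.0]]
ft_force: [-0.4, -0.4, 0.6]
finger_gap: 0.0427
finger_force: 0.0
```

Call:
{"api": "servo_tool", "payload": {
  "rows": [0,0,-0.005,0,0,0,-0.015,0,0,0,-0.03,0,0,0,-0.05,0,0,0,-0.07,0,0,0,-0.085,0,0,0,-0.095,0,0,0,-0.1,0,0,0,-0.1,0,0,0,-0.1,0]
}}

```text
time_s: 43.25
tcp_pos: [0.5488, 0.0276, 0.2779]
eef_rot: [[-0.0, 1.0, -0.001], [1.0, 0.0, 0.0], [0.0, -0.001, -1.0]]
ft_force: [0.7, 0.0, -0.3]
finger_gap: 0.0427
finger_force: 0.0
```

Call:
{"api": "servo_tool", "payload": {
  "rows": [-0.01,0.003,0,0,-0.035,0.01,0,0,-0.07,0.022,0,0,-0.11,0.034,0,0,-0.15,0.048,0,0,-0.18,0.06,0,0,-0.2,0.065,0,0,-0.21,0.065,0,0,-0.21,0.065,0,0,-0.21,0.065,0,0]
}}

```text
time_s: 44.25
tcp_pos: [0.6138, -0.1816, 0.2787]
eef_rot: [[-0.001, 1.0, -0.0], [1.0, 0.001, 0.001], [0.001, -0.0, -1.0]]
ft_force: [0.2, 0.7, 0.3]
finger_gap: 0.0428
finger_force: 0.0
```

```bash
python3 - <<'E'
from rig import r
from h import *
c=r.camera("top");s=r.camera("scene");t=r.get_state();print(t["tcp_pos"],t["ft_force"],t["finger_gap"])
b=cv2.resize(s["color"][140:290,270:420],None,fx=3,fy=3,interpolation=cv2.INTER_CUBIC)
a=cv2.resize(c["color"][180:330,290:390],None,fx=3,fy=3,interpolation=cv2.INTER_CUBIC)
cv2.imwrite("pics/p12.png",np.hstack([b,a]))
E
```

```text
[ 0.61397211 -0.18115439  0.27898772] [0.27154693 0.55509864 0.17432955] 0.042705738453569675
```

View pics/p12.png

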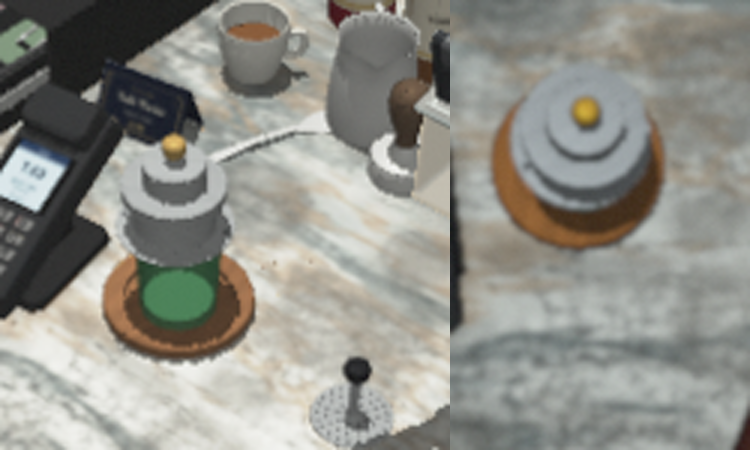

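The stack stands upright and level: coaster, glass, cup, press and lid (lid knob at crop (174,147)). The arm is clear of everything, so I hand the job in.

```bash
python3 -c "
from rig import r
print(r.finish_job())"
```

```text
the job is handed in; nothing more can be done
None
```

The small coffee maker is put together on the coaster in the order asked (glass, cup, press, lid), the large maker's three parts were not touched, and the job was handed in at about 44 s.

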